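# Open the test machine's hydraulic valve with the square key

## Task

Take the blue T-key with the square shank out of its wooden rest, feel it gently into the recessed square socket of the grey valve block until it sits fully home, then turn it clockwise (seen from above) as far as it goes, to open the hydraulic valve. Press and turn lightly, never forcing the key against the valve, and leave it standing upright in the socket, let go of. Leave the orange round key and the other things on the bench where they are.

Things in the scene. Friction and masses are not known exactly. Their poses are not given: they have to be found in the camera images.
- key: T-key, 110 to 215 g, upright in a wooden rest: blue bar 64 mm long (key's x), 14 wide (y), 20 high, on a steel shank 12 mm square, 60 mm long, sides along x and y, foot bevelled 1 mm. Origin at the centre of the foot, z up: the bar spans z = 60 to 80 mm. It stands loose in a 15 mm square hole, its foot 30 mm below the rest's top
- key_bar (a point): middle of the key's blue bar, 70 mm above the foot: the place to grip it, across the 14 mm width
- key_tip (a point): centre of the key's foot (the same point as the key's origin)
- valve: grey valve block fixed to the bench, 140 mm (its x) by 124 (y) by 60 high, origin at the centre of its underside; two brass fittings on its +x side. On top a yellow square flange, 98 mm wide, its top 64 mm above the bench, frames a square pocket 42 mm wide, 16 mm deep, sides along the block's x and y. The socket lies in the middle of the pocket's floor
- pocket (a point): point over the block's centre at flange-top height (64 mm). Flange, pocket and socket are clamped together off this point by up to 9 mm along the block's x and up to 9 mm along its y, either way, differently each time. No reading tells this offset: it must be felt (say against the pocket's four walls) or seen
- spindle (a joint): turn of the brass spindle with the socket (13.5 mm square, 14 mm deep, bottom 34 mm above the bench), rad, clockwise from above: 0 shut, 1.4 open at a buffered stop (0.1 N m more at 0.07 beyond, 0.3 at 0.15), starts at 0 to 0.3. At 0 the socket's sides lie along the block's x and y; at q they lie q clockwise of that. Friction about 0.1 N m; stays where left
- round_key: the other T-key, same size, orange bar and 12 mm round shank, standing in the other rest: does not fit, leave alone. Origin at the centre of its foot
- rest_a: wooden rest fixed to the bench, 70 by 70 by 36 mm high, with the blue key's 15 mm square hole, 30 mm deep, in the middle; origin at the centre of its underside
- rest_b: an equal rest with the orange key
- specimen_a: flat aluminium tensile specimen, 145 by 24 by 6 mm, lying on the bench: a bystander
- specimen_b: flat copper tensile specimen, 145 by 24 by 6 mm, lying on the bench: a bystander
- wrench: steel wrench lying on the bench: a bystander
- oil: yellow oil bottle, 60 mm across, 150 mm high, standing: a bystander
- mug: blue mug, 80 mm across, 90 mm high, standing: a bystander
- grease: white jar with black lid, 70 mm across, 60 mm high, standing: a bystander

How it is judged:
By the outcome, as a careful person would: the job done as asked, in the order asked, and still so for the second after the job is handed in, with the robot touching nothing.
It also fails if it takes over 72 s, if anything falls off the work surface, if the arm or the gripper's body presses on something with over 40 N, if the wrist force passes 120 N, or if a joint passes its speed limit or range.

## Robot

A 7-joint arm with a two-finger parallel gripper is mounted at the origin on the work surface. World frame = base frame: x ahead of the robot, y to its left, z up, the work surface at z = 0. Lengths are in m, angles in rad, forces in N, time in s.
With the tool pointing down it reaches from about 0.35 to 0.9 m from the base axis. Payload 19.9 kg.
Tool frame: the origin (TCP) lies midway between the tips of the shut fingers; the grasp point (between the pads) lies 19 mm behind it; z points along the fingers, y is the line along which they close (so a half turn about z gives the same grasp; the last joint's range is limited). The gripper opens to 94 mm and grips with 3 to 60 N. Pads are 16 mm wide; open, the fingers measure 119 mm over their backs; the gripper's body (75 mm by 177 mm) begins 78 mm behind the grasp point.
Start: joints at [-1.387, 0.417, -0.01, 1.614, 0.005, 1.111, -0.053], TCP at [0.14, 0.609, 0.205] pointing down, gripper open.
Joint ranges: [-2.81, 2.81], [-0.39, 2.02], [-1.27, 1.25], [0.06, 2.57], [-1.19, 4.33], [0.19, 2], [-2.82, 2.82]. Speed limits (rad/s): [1.89, 1.89, 2.39, 2.39, 3.01, 3.01, 3.01].

## Interface

Orientations are given as a rotation vector (axis times angle).
In Python, from cell import r gives the robot as it stands. The module is installed in compiled form; this text tells all that it offers.
- The arm moves only by the tool send_rows, never from a script. Its argument "targets" is a list of rows, each a list of 6 numbers: the shift along the tool's x, y, z normalised to -1 to 1, where 1 is 500 mm, then the turn, a rotation vector about the tool's x, y, z normalised to -1 to 1, where 1 is 0.5 rad. In form: [[tx, ty, tz, wx, wy, wz], ...]. A call has 1 to 20 rows; each row is the pose to reach, as a shift and turn from the pose commanded when the call began, along the tool's axes at that moment; what a row does not reach only later rows make up. A row lasts 1/10 s, in which the tool goes at most 50 mm and 8.59 degrees, less where a joint would pass 70% of its speed; a pose out of reach is approached as far as the arm can. A call with a number of a shift or a turn outside -1 to 1 is refused whole. A call with a gripper value outside its range is refused whole. "jaw" is the opening, from -1 (shut) to 1 (fully open), so that 0 is half open, set as the call begins (left out, the last holds). The fingers move at their own pace and stop on an object; "newtons" is the grip in N (left out, the last holds). Time passes only in rows, so rows that repeat a pose let the fingers close. It gives the time, the measured TCP pose, the force, the opening and the grip force at its end, in the units of the state.
- r.state(): the state, without advancing time (a new reading comes with each control period).
- r.get_image(name): name is "side" or "top"; returns a dict with "color" (384x512x3 uint8, blue, green, red), "fov_y" (degrees; the focal length in pixels is half the picture's height over the tangent of half this angle, whatever the lens; pixels are square), "cx", "cy" (the principal point, pixels), "dist_coeffs" ([k1, k2, p1, p2, k3] as OpenCV has them; the pictures are not rectified), "eye" and "rotation" of the camera in the world. Camera axes: x right, y up, looking along -z (the intrinsics and any distortion apply to the point x, -y, -z); pixel columns grow to the right and rows downward; lengths in m; the calibration is good to about 2 mm. A picture is of the moment at which its call begins. There is no depth.
- r.close_job(): hands the job in; it is judged then, once.
The state is a dict: "clock": time; "qpos": joint angles; "qd": joint speeds; "tau": joint torques, N m; "ee_pos": TCP position; "tcp_rot": TCP orientation; "wrist_force": force on the tool from outside, world axes, zero at the start; "ft_torque": the same for the moment, N m; "width": finger opening in m; "finger_force": force on a finger pad.
Only numpy, scipy, OpenCV 4.12 (cv2) and the standard library are available. Lean on these libraries where they do the work, as an engineer would, in place of code of your own. Each camera call takes 0.05 s, during which the arm holds its last target. There are 200 camera calls.

## Working session

There is one attempt and no reset: what is moved stays moved. The work goes in short steps, Python scripts to look and compute and a tool call to move; the robot and the scene stay as the last step left them, time stands still between calls to the robot, and variables do not carry over. Pictures are saved under pics/ and viewed, at most 10 in all, crops included, and the job is handed in when it is done.

Besides the shell and the picture viewer there is one more tool, called as name(argument=value, ...) on one line, values as JSON. send_rows: Moves the arm, as the interface text tells. Scaled input: -1 to 1 covers 500 mm each way for a shift and 0.5 rad each way for a turn. Its arguments: {"type":"object","properties":{"targets":{"type":"array","items":{"type":"array","items":{"type":"number","minimum":-1,"maximum":1}}},"jaw":{"type":"number"},"newtons":{"type":"number"}},"required":["targets"]}

```bash
mkdir -p pics; cat > h.py <<'E'
import numpy as np, cv2
from cell import r
from scipy.spatial.transform import Rotation as R
def K(im):
    h=im["color"].shape[0]; f=h/2/np.tan(np.radians(im["fov_y"])/2)
    return np.array([[f,0,im["cx"]],[0,f,im["cy"]],[0,0,1.]])
def ray(im,uv):
    p=cv2.undistortPoints(np.array(uv,float).reshape(-1,1,2),K(im),np.array(im["dist_coeffs"],float))[:,0]
    d=np.c_[p[:,0],-p[:,1],-np.ones(len(p))]@np.array(im["rotation"]).T
    return np.array(im["eye"]),d
def onz(im,uv,z):
    e,d=ray(im,uv); return e+d*((z-e[2])/d[:,2])[:,None]
E
python3 - <<'E'
from h import *
for n in("top","side"):
    im=r.get_image(n); cv2.imwrite(f"pics/{n}0.png",im["color"])
    print(n,im["fov_y"],im["cx"],im["cy"],im["dist_coeffs"],im["eye"],np.array(im["rotation"]).round(3).tolist())
print(r.state())
E
```

```text
top 52.428114686626245 255.27453062253295 187.46587064564844 [-0.036156  0.        0.        0.        0.      ] [0.49733246 0.02899999 1.2090762 ] [0.033, -0.047, -1.595]
side 51.14081040727465 250.5954683621006 194.31422046534698 [-0.03801787  0.          0.          0.          0.        ] [0.38673479 0.62271433 0.87767954] [0.15, -0.956, -2.708]
{'clock': 0.1, 'qpos': array([-1.38651365,  0.41792673, -0.01035442,  1.61409275,  0.00466194,
        1.11067784, -0.05300525]), 'qd': array([ 0.00237205,  0.0005279 , -0.00230433, -0.00061663, -0.00246963,
       -0.00244599,  0.00059829]), 'tau': array([ 2.54198916e-03, -8.52599001e+01,  6.40793368e-01, -4.26699114e+01,
       -4.87948442e-02,  1.63657882e-02,  1.86017596e-04]), 'ee_pos': array([0.13981405, 0.60882614, 0.20488874]), 'tcp_rot': array([-3.53844222e-01, -3.12150870e+00,  1.69140196e-03]), 'wrist_force': array([ 0.12615105, -0.06991129,  0.403954  ]), 'ft_torque': array([ 0.02192593, -0.01936513,  0.04487001]), 'finger_force': 0.0, 'width': 0.09383243249214858}
```

View pics/top0.png

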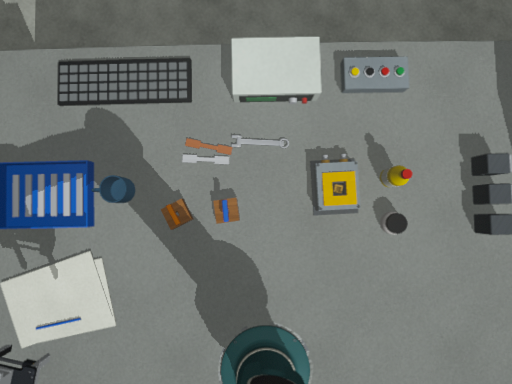

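View pics/side0.png

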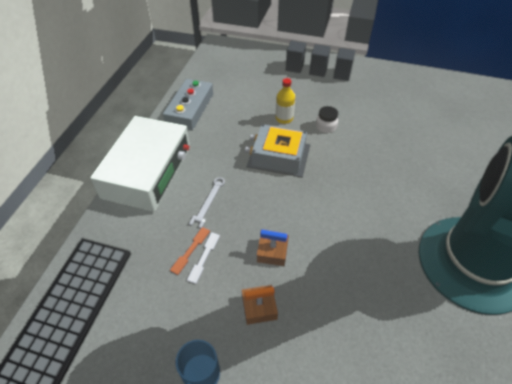

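```bash
sed -i 's/np.array(im\["rotation"\]).T/R.from_rotvec(im["rotation"]).as_matrix().T/' h.py
cat > m.py <<'E'
from h import *
def blob(im,lo,hi,roi,ext=True):
    h=cv2.cvtColor(im["color"],cv2.COLOR_BGR2HSV); m=cv2.inRange(h,np.array(lo),np.array(hi))
    x0,y0,x1,y1=roi; k=np.zeros_like(m); k[y0:y1,x0:x1]=m[y0:y1,x0:x1]
    c,_=cv2.findContours(k,cv2.RETR_EXTERNAL,cv2.CHAIN_APPROX_NONE); return max(c,key=cv2.contourArea)
def desc(P):
    (c,s,a)=cv2.minAreaRect((P[:,:2]*1000).astype(np.float32)); return np.round(c,1),np.round(s,1),round(a,1)
E
python3 - <<'E'
from m import *
I={n:[r.get_image(n) for _ in range(1)][0] for n in("top","side")}
B=([110,120,60],[130,255,255]);Y=([20,150,100],[34,255,255]);O=([5,150,80],[16,255,255])
for n,rois in(("top",dict(key=(205,190,250,235),fl=(305,145,370,225))),("side",dict(key=(245,215,300,255),fl=(250,118,310,165)))):
    im=I[n]
    for k,(lo,hi),z in(("key",B,.086),("fl",Y,.064)):
        c=blob(im,lo,hi,rois[k]); P=onz(im,c,z)
        M=cv2.moments(c); print(n,k,len(c),"cent",(onz(im,[(M["m10"]/M["m00"],M["m01"]/M["m00"])],z)[0]*1000).round(1),desc(P), cv2.boundingRect(c))
    x,y,w,h=rois["fl"]; a=im["color"][y:h,x:w]
    x,y,w,h=rois["key"]; b=im["color"][y:h,x:w]
    f=lambda q:cv2.resize(q,(390,390*q.shape[0]//q.shape[1]) if 0 else (390,290),interpolation=cv2.INTER_CUBIC)
    I[n+"c"]=np.hstack([f(a),f(b)])
cv2.imwrite("pics/crop.png",np.vstack([I["topc"],I["sidec"]]))
E
```

```text
top key 7 cent [460.7 109.3  86. ] (array([459.8, 106.4]), array([9.1, 2.7]), 70.2) (224, 220, 4, 2)
top fl 126 cent [ 547.2 -228.6   64. ] (array([ 547.3, -228.7]), array([97.4, 96.9]), 1.7) (322, 171, 35, 35)
side key 58 cent [488.1 112.1  86. ] (array([488.6, 112.6]), array([60.9, 19.3]), 4.6) (261, 230, 26, 10)
side fl 103 cent [ 546.2 -225.8   64. ] (array([ 546.7, -227.2]), array([95.6, 96.3]), 2.0) (264, 128, 38, 27)
```

View pics/crop.png

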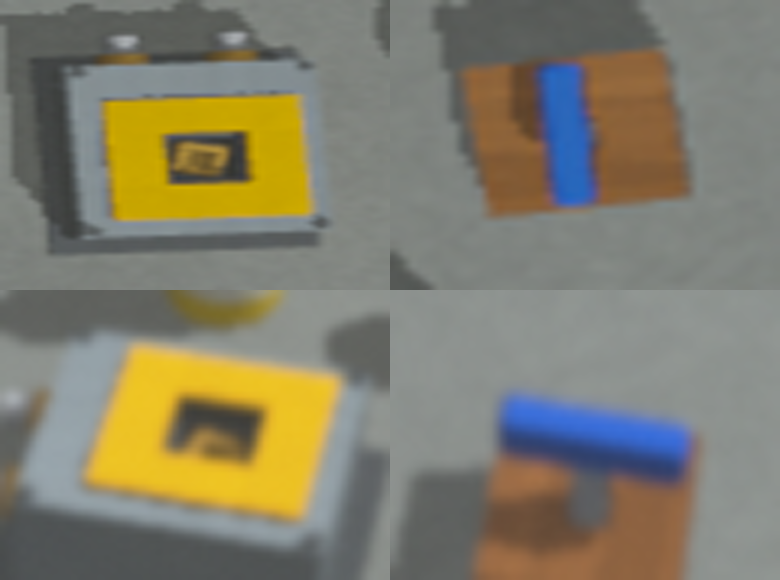

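```bash
python3 - <<'E'
from m import *
im=r.get_image("top"); s=r.get_image("side")
for n,i,roi in(("top",im,(205,190,250,235)),("side",s,(245,215,300,255))):
    c=blob(i,[100,120,50],[130,255,255],roi); P=onz(i,c,.086)
    M=cv2.moments(c); print(n,len(c),(onz(i,[(M["m10"]/M["m00"],M["m01"]/M["m00"])],.086)[0]*1000).round(1),desc(P),cv2.boundingRect(c))
# rest top
c=blob(im,[5,80,50],[18,255,255],(205,190,250,235)); print("rest",desc(onz(im,c,.036)))
# brass spindle: pixels in pocket at z=48
h=cv2.cvtColor(im["color"],cv2.COLOR_BGR2HSV)
for v in range(178,198): print(v,[tuple(int(q) for q in h[v,u])[1:] for u in range(331,349)])
e,d=ray(im,[(340,188)]); print(d/-d[:,2:])
q=R.from_rotvec(r.state()["tcp_rot"]).as_matrix(); print(q.round(3))
E
```

```text
top 48 [491.3 107.2  86. ] (array([489.9, 106.7]), array([61.3, 13.2]), 5.9) (222, 200, 6, 22)
side 58 [488.2 112.1  86. ] (array([488.6, 112.6]), array([60.9, 19.3]), 4.6) (261, 230, 26, 10)
rest (array([492.7,  86.7]), array([69.8, 29.1]), 4.0)
178 [(255, 199), (255, 199), (255, 198), (255, 198), (255, 198), (255, 198), (255, 198), (255, 199), (255, 200), (255, 200), (255, 200), (255, 200), (255, 200), (255, 200), (255, 200), (255, 200), (255, 199), (255, 198)]
179 [(255, 199), (255, 199), (255, 199), (255, 200), (255, 199), (255, 198), (255, 199), (255, 199), (255, 200), (255, 201), (255, 201), (255, 202), (255, 202), (255, 201), (255, 201), (255, 200), (255, 199), (255, 198)]
180 [(255, 200), (255, 201), (255, 200), (255, 199), (255, 198), (255, 197), (255, 198), (255, 199), (255, 199), (255, 198), (255, 199), (255, 201), (255, 201), (255, 199), (255, 198), (255, 199), (255, 201), (255, 200)]
181 [(255, 198), (255, 194), (242, 183), (210, 174), (206, 172), (205, 167), (185, 157), (163, 150), (163, 150), (161, 150), (159, 146), (146, 141), (142, 133), (150, 114), (190, 129), (255,
[... 2775 characters left out ...]
, (122, 115), (142, 124), (145, 125), (145, 127), (165, 136), (184, 150), (187, 150), (185, 150), (193, 152), (255, 175), (255, 199), (255, 201)]
196 [(255, 199), (255, 200), (255, 198), (255, 199), (255, 200), (255, 200), (255, 200), (255, 201), (255, 201), (255, 201), (255, 201), (255, 201), (255, 200), (255, 200), (255, 201), (255, 201), (255, 201), (255, 200)]
197 [(255, 198), (255, 199), (255, 200), (255, 200), (255, 201), (255, 201), (255, 201), (255, 201), (255, 201), (255, 201), (255, 201), (255, 201), (255, 201), (255, 202), (255, 202), (255, 201), (255, 200), (255, 199)]
[[ 0.04377621 -0.22792649 -1.        ]]
[[-0.975  0.224 -0.   ]
 [ 0.224  0.975 -0.   ]
 [-0.    -0.    -1.   ]]
```

```bash
cat >> h.py <<'E'
def go(p,yaw=None,rv=None):
    """row for tool y at world yaw (deg), tool z down, TCP at p (mm); from current pose"""
    s=r.state(); A=R.from_rotvec(s["tcp_rot"]).as_matrix()
    y=np.radians(yaw); Y=np.array([np.cos(y),np.sin(y),0]); Z=np.array([0,0,-1.]); T=np.c_[np.cross(Y,Z),Y,Z]
    t=A.T@(np.array(p)/1000-s["ee_pos"])/.5; w=R.from_matrix(A.T@T).as_rotvec()/.5
    print("row",t.round(4).tolist(),w.round(3).tolist())
E
python3 - <<'E'
from m import *
im=r.get_image("top")
h=cv2.cvtColor(im["color"],cv2.COLOR_BGR2HSV)[...,1]
k=cv2.resize(h[175:202,325:355],None,fx=8,fy=8,interpolation=cv2.INTER_CUBIC)
m=np.zeros_like(k); a=cv2.inRange(k,80,200); m[8*8:20*8,8*8:19*8]=a[8*8:20*8,8*8:19*8]
c=max(cv2.findContours(m,0,1)[0],key=cv2.contourArea)
uv=(c[:,0]+.5)/8-.5+[325,175]
print("spindle",desc(onz(im,uv,.048)))
c=blob(im,[20,150,100],[34,255,255],(305,145,370,225)); 
# pocket hole
y=cv2.resize(h[165:210,315:365],None,fx=8,fy=8,interpolation=cv2.INTER_CUBIC); b=(y<200).astype(np.uint8)
cs=[q for q in cv2.findContours(b,cv2.RETR_LIST,1)[0] if 5000<cv2.contourArea(q)<20000]
for q in cs: print("pocket",desc(onz(im,(q[:,0]+.5)/8-.5+[315,165],.064)))
go([490.5,107.3,130],95.3); go([490.5,107.3,57],95.3)
E
```

```text
spindle (array([ 545.2, -229. ]), array([31.6, 32.7]), 88.0)
pocket (array([ 547.3, -228.8]), array([43.2, 41.8]), 1.8)
row [-0.908, -0.8211, 0.1509] [-0.001, 0.0, -0.636]
row [-0.908, -0.821, 0.2969] [-0.001, 0.0, -0.636]
```

send_rows(targets=[[-0.908,-0.821,0.15,0,0,-0.636],[-0.908,-0.821,0.15,0,0,-0.636],[-0.908,-0.821,0.15,0,0,-0.636],[-0.908,-0.821,0.15,0,0,-0.636],[-0.908,-0.821,0.15,0,0,-0.636],[-0.908,-0.821,0.15,0,0,-0.636],[-0.908,-0.821,0.15,0,0,-0.636],[-0.908,-0.821,0.15,0,0,-0.636],[-0.908,-0.821,0.15,0,0,-0.636],[-0.908,-0.821,0.15,0,0,-0.636],[-0.908,-0.821,0.15,0,0,-0.636],[-0.908,-0.821,0.15,0,0,-0.636],[-0.908,-0.821,0.15,0,0,-0.636],[-0.908,-0.821,0.15,0,0,-0.636],[-0.908,-0.821,0.15,0,0,-0.636],[-0.908,-0.821,0.15,0,0,-0.636]], jaw=0.2)

```text
clock: 1.95
ee_pos: [0.49, 0.1086, 0.1306]
tcp_rot: [0.148, -3.138, -0.001]
wrist_force: [-0.5, 0.3, -0.6]
width: 0.0564
finger_force: 0.0
```

send_rows(targets=[[0,0,0.06,0,0,0],[0,0,0.12,0,0,0],[0,0,0.146,0,0,0],[0,0,0.146,0,0,0],[0,0,0.146,0,0,0]])

```text
clock: 2.45
ee_pos: [0.4908, 0.1078, 0.0583]
tcp_rot: [-0.146, 3.138, 0.0]
wrist_force: [-0.4, -0.1, 0.5]
width: 0.0564
finger_force: 0.0
```

```bash
python3 - <<'E'
from m import *
print(r.state()["ee_pos"])
s=r.get_image("side");t=r.get_image("top")
f=lambda q:cv2.resize(q,(390,390),interpolation=cv2.INTER_CUBIC)
cv2.imwrite("pics/g1.png",np.hstack([f(s["color"][180:280,220:320]),f(t["color"][165:245,185:265])]))
go([490.5,107.3,57],95.3)
E
```

```text
[0.49078262 0.10784969 0.05832406]
row [0.0015, -0.0008, 0.0035] [0.001, 0.003, -0.0]
```

View pics/g1.png

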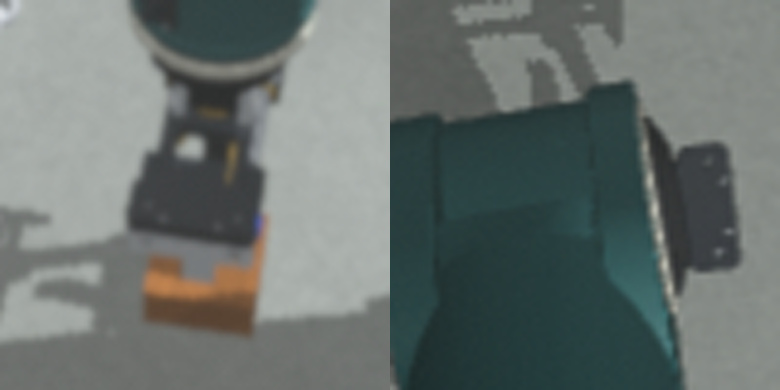

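send_rows(targets=[[0,0,0,0,0,0],[0,0,0,0,0,0],[0,0,0,0,0,0],[0,0,0,0,0,0],[0,0,0,0,0,0],[0,0,0,0,0,0]], jaw=-1, newtons=35)

```text
clock: 3.15
ee_pos: [0.4905, 0.1074, 0.0575]
tcp_rot: [-0.145, 3.138, -0.0]
wrist_force: [0.6, -0.8, 1.9]
width: 0.0137
finger_force: 35.0
```

send_rows(targets=[[0,0,-0.03,0,0,0],[0,0,-0.07,0,0,0],[0,0,-0.12,0,0,0],[0,0,-0.18,0,0,0],[0,0,-0.18,0,0,0],[0,0,-0.18,0,0,0],[0,0,-0.18,0,0,0]])

```text
clock: 3.85
ee_pos: [0.4899, 0.1073, 0.1465]
tcp_rot: [0.145, -3.137, 0.001]
wrist_force: [-0.2, 0.5, -2.1]
width: 0.0137
finger_force: 35.0
```

```bash
python3 - <<'E'
from m import *
s=r.state(); print(s["ee_pos"],s["wrist_force"],s["ft_torque"],s["width"])
go([547.3,-228.7,147],77); go([547.3,-228.7,147],78)
E
```

```text
[0.48992568 0.10728514 0.14653679] [-0.19527111  0.49545221 -2.10291731] [0.03151109 0.02482921 0.0032067 ] 0.013701801963958225
row [-0.0524, -0.6797, -0.0007] [-0.001, -0.003, 0.638]
row [-0.0524, -0.6797, -0.0007] [-0.001, -0.003, 0.603]
```

send_rows(targets=[[-0.0524,-0.68,0,0,0,0.603],[-0.0524,-0.68,0,0,0,0.603],[-0.0524,-0.68,0,0,0,0.603],[-0.0524,-0.68,0,0,0,0.603],[-0.0524,-0.68,0,0,0,0.603],[-0.0524,-0.68,0,0,0,0.603],[-0.0524,-0.68,0,0,0,0.603],[-0.0524,-0.68,0,0,0,0.603],[-0.0524,-0.68,0,0,0,0.603],[-0.0524,-0.68,0,0,0,0.603],[-0.0524,-0.68,0,0,0,0.603],[-0.0524,-0.68,0,0,0,0.603]])

```text
clock: 5.05
ee_pos: [0.548, -0.2277, 0.1475]
tcp_rot: [-0.326, -3.125, -0.0]
wrist_force: [-0.8, 0.3, -1.6]
width: 0.014
finger_force: 35.0
```

```bash
python3 - <<'E'
from m import *
s=r.state(); print(s["clock"],s["ee_pos"],s["wrist_force"],s["ft_torque"],s["width"],s["qpos"].round(2))
s=r.get_image("side");t=r.get_image("top")
f=lambda q:cv2.resize(q,(390,390),interpolation=cv2.INTER_CUBIC)
cv2.imwrite("pics/g2.png",np.hstack([f(s["color"][80:200,220:340]),f(t["color"][140:230,295:385])]))
go([547.3,-228.7,147],78)
E
```

```text
5.05 [ 0.5480276  -0.2277392   0.14746567] [-0.79416996  0.29780601 -1.57374948] [-0.04934724  0.01948061  0.02656131] 0.014005008885363745 [ 0.01  0.45  0.44  1.76 -0.22  0.98  1.89]
row [0.0012, -0.0014, 0.0012] [0.0, 0.0, 0.002]
```

View pics/g2.png

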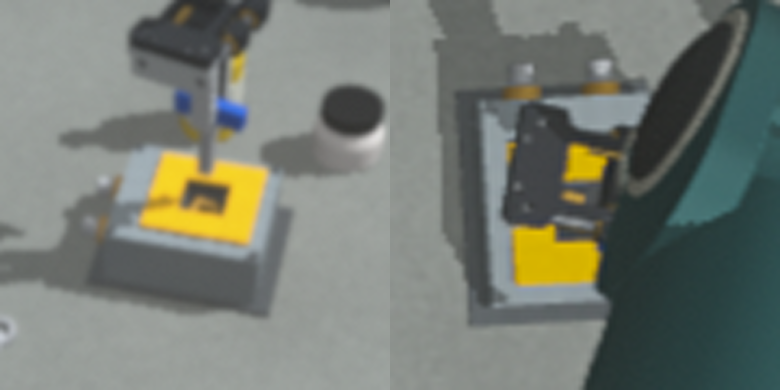

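send_rows(targets=[[0,0,0.04,0,0,0],[0,0,0.07,0,0,0],[0,0,0.088,0,0,0],[0,0,0.088,0,0,0],[0,0,0.088,0,0,0],[0,0,0.088,0,0,0]])

```text
clock: 5.75
ee_pos: [0.5482, -0.229, 0.1041]
tcp_rot: [0.328, 3.124, -0.0]
wrist_force: [-0.2, -0.6, -1.5]
width: 0.0137
finger_force: 35.0
```

send_rows(targets=[[0,0,0.002,0,0,0],[0,0,0.004,0,0,0],[0,0,0.006,0,0,0],[0,0,0.008,0,0,0],[0,0,0.008,0,0,0],[0,0,0.008,0,0,0]])

```text
clock: 6.35
ee_pos: [0.5479, -0.2288, 0.0995]
tcp_rot: [0.328, 3.124, -0.0]
wrist_force: [0.5, -0.6, -1.8]
width: 0.0137
finger_force: 35.0
```

send_rows(targets=[[0,0,0.001,0,0,0],[0,0,0.002,0,0,0],[0,0,0.003,0,0,0],[0,0,0.004,0,0,0],[0,0,0.004,0,0,0],[0,0,0.004,0,0,0]])

```text
clock: 6.95
ee_pos: [0.5479, -0.2288, 0.0975]
tcp_rot: [0.328, 3.124, -0.0]
wrist_force: [0.1, -0.7, -1.7]
width: 0.014
finger_force: 35.0
```

send_rows(targets=[[0,0,0.001,0,0,0],[0,0,0.002,0,0,0],[0,0,0.003,0,0,0],[0,0,0.004,0,0,0],[0,0,0.004,0,0,0],[0,0,0.004,0,0,0]])

```text
clock: 7.55
ee_pos: [0.5479, -0.2288, 0.0955]
tcp_rot: [0.328, 3.124, -0.0]
wrist_force: [-0.7, -1.4, -2.1]
width: 0.0137
finger_force: 35.0
```

send_rows(targets=[[0,0,0.001,0,0,0],[0,0,0.002,0,0,0],[0,0,0.003,0,0,0],[0,0,0.004,0,0,0],[0,0,0.005,0,0,0],[0,0,0.006,0,0,0],[0,0,0.006,0,0,0],[0,0,0.006,0,0,0]])

```text
clock: 8.35
ee_pos: [0.5479, -0.2288, 0.0925]
tcp_rot: [-0.328, -3.124, 0.0]
wrist_force: [-0.7, -2.5, -2.2]
width: 0.0138
finger_force: 35.0
```

```bash
python3 - <<'E'
from m import *
s=r.state(); print(s["ee_pos"],s["wrist_force"],s["ft_torque"]); p=s["ee_pos"]*1000
go(p+[0,-.4,-2],78); go(p+[0,-.4,-5],78)
E
```

```text
[ 0.54785514 -0.22876683  0.09245197] [-0.67030249 -2.49010817 -2.21962127] [-0.65018782  0.05594494 -0.0344701 ]
row [-0.0002, -0.0008, 0.004] [-0.0, -0.0, 0.0]
row [-0.0002, -0.0008, 0.01] [-0.0, -0.0, 0.0]
```

send_rows(targets=[[0,-0.0008,0.001,0,0,0],[0,-0.0008,0.002,0,0,0],[0,-0.0008,0.003,0,0,0],[0,-0.0008,0.004,0,0,0],[0,-0.0008,0.004,0,0,0],[0,-0.0008,0.004,0,0,0]])

```text
clock: 8.95
ee_pos: [0.5478, -0.229, 0.0904]
tcp_rot: [-0.328, -3.124, -0.0]
wrist_force: [-0.6, 0.5, -1.5]
width: 0.0137
finger_force: 35.0
```

send_rows(targets=[[0,0,0.001,0,0,0],[0,0,0.002,0,0,0],[0,0,0.003,0,0,0],[0,0,0.004,0,0,0],[0,0,0.005,0,0,0],[0,0,0.005,0,0,0],[0,0,0.005,0,0,0]])

```text
clock: 9.65
ee_pos: [0.5478, -0.2291, 0.088]
tcp_rot: [0.328, 3.124, -0.0]
wrist_force: [0.4, 0.0, -3.0]
width: 0.0141
finger_force: 35.0
```

send_rows(targets=[[0,0,0.001,0,0,0],[0,0,0.002,0,0,0],[0,0,0.003,0,0,0],[0,0,0.003,0,0,0],[0,0,0.003,0,0,0]])

```text
clock: 10.15
ee_pos: [0.5478, -0.2291, 0.0865]
tcp_rot: [0.328, 3.124, -0.0]
wrist_force: [-1.1, 0.2, -2.1]
width: 0.014
finger_force: 35.0
```

send_rows(targets=[[0,0,0.001,0,0,0],[0,0,0.002,0,0,0],[0,0,0.002,0,0,0],[0,0,0.002,0,0,0]])

```text
clock: 10.55
ee_pos: [0.5478, -0.2291, 0.0855]
tcp_rot: [0.328, 3.124, -0.0]
wrist_force: [0.1, -0.2, -1.6]
width: 0.0137
finger_force: 35.0
```

send_rows(targets=[[0,0,0.0005,0,0,0],[0,0,0.001,0,0,0],[0,0,0.001,0,0,0],[0,0,0.001,0,0,0]])

```text
clock: 10.95
ee_pos: [0.548, -0.2292, 0.0854]
tcp_rot: [0.328, 3.124, -0.0]
wrist_force: [-1.1, -0.6, 5.6]
width: 0.0138
finger_force: 35.0
```

send_rows(targets=[[0,0,0.0005,0,0,0],[0,0,0.001,0,0,0],[0,0,0.001,0,0,0],[0,0,0.001,0,0,0]])

```text
clock: 11.35
ee_pos: [0.5482, -0.2293, 0.0853]
tcp_rot: [0.328, 3.123, -0.0]
wrist_force: [-1.6, 1.6, 11.3]
width: 0.0139
finger_force: 35.0
```

send_rows(targets=[[0,0,-0.0014,0,0,0],[0,0,-0.0014,0,0,0.1],[0,0,-0.0014,0,0,0.2],[0,0,-0.0014,0,0,0.3],[0,0,-0.0014,0,0,0.4],[0,0,-0.0014,0,0,0.4],[0,0,-0.0014,0,0,0.4]])

```text
clock: 12.05
ee_pos: [0.5479, -0.2296, 0.0854]
tcp_rot: [0.636, 3.076, -0.001]
wrist_force: [-0.7, -2.8, 4.4]
width: 0.0138
finger_force: 35.0
```

```bash
cat > s.py <<'E'
from h import *
s=r.state(); A=R.from_rotvec(s["tcp_rot"]).as_matrix(); F=s["wrist_force"]
print(round(s["clock"],2),(s["ee_pos"]*1000).round(2),"F",F.round(2),"Ftool",(A.T@F).round(2),"M",s["ft_torque"].round(3),"yaw",np.degrees(np.arctan2(A[1,1],A[0,1])).round(2),"tilt",A[:2,2].round(4),"j7",s["qpos"][6].round(2),s["width"])
E
python3 s.py
```

```text
12.05 [ 547.88 -229.57   85.41] F [-0.65 -2.83  4.44] Ftool [-0.53 -2.86 -4.44] M [-0.806  0.28   0.106] yaw 66.62 tilt [ 0.0004 -0.0007] j7 1.76 0.013845148329868353
```

send_rows(targets=[[0,-0.0006,-0.0008,0,0,0.1],[0,-0.0006,-0.0008,0,0,0.2],[0,-0.0006,-0.0008,0,0,0.3],[0,-0.0006,-0.0008,0,0,0.4],[0,-0.0006,-0.0008,0,0,0.4],[0,-0.0006,-0.0008,0,0,0.4]])

```text
clock: 12.65
ee_pos: [0.5476, -0.2296, 0.0855]
tcp_rot: [0.939, 2.998, -0.001]
wrist_force: [0.5, -1.8, -1.5]
width: 0.0137
finger_force: 35.0
```

```bash
python3 s.py
```

```text
12.65 [ 547.64 -229.57   85.48] F [ 0.46 -1.81 -1.51] Ftool [-1.41 -1.23  1.51] M [-0.96  -0.155  0.084] yaw 55.21 tilt [-0.0001 -0.0003] j7 1.59 0.013722918917159392
```

send_rows(targets=[[0,-0.0003,0,0,0,0.1],[0,-0.0003,0,0,0,0.2],[0,-0.0003,0,0,0,0.3],[0,-0.0003,0,0,0,0.4],[0,-0.0003,0,0,0,0.5],[0,-0.0003,0,0,0,0.6],[0,-0.0003,0,0,0,0.6],[0,-0.0003,0,0,0,0.6]])

```text
clock: 13.45
ee_pos: [0.5476, -0.2296, 0.0855]
tcp_rot: [1.376, 2.824, -0.0]
wrist_force: [1.6, -2.7, -2.6]
width: 0.0138
finger_force: 35.0
```

```bash
python3 s.py
```

```text
13.45 [ 547.57 -229.59   85.52] F [ 1.62 -2.71 -2.59] Ftool [-3.13 -0.39  2.59] M [-0.988 -0.232  0.049] yaw 38.05 tilt [-0.0001 -0.0002] j7 1.33 0.013784323358259467
```

send_rows(targets=[[-0.0008,0,0,0,0,0.1],[-0.0008,0,0,0,0,0.2],[-0.0008,0,0,0,0,0.3],[-0.0008,0,0,0,0,0.4],[-0.0008,0,0,0,0,0.5],[-0.0008,0,0,0,0,0.6],[-0.0008,0,0,0,0,0.6],[-0.0008,0,0,0,0,0.6]])

```text
clock: 14.25
ee_pos: [0.5477, -0.2298, 0.0855]
tcp_rot: [-1.782, -2.587, 0.0]
wrist_force: [-0.3, -1.2, -1.3]
width: 0.0136
finger_force: 35.0
```

```bash
python3 s.py
```

```text
14.25 [ 547.73 -229.78   85.53] F [-0.25 -1.21 -1.25] Ftool [-1.04 -0.67  1.25] M [-0.732  0.213  0.033] yaw 20.86 tilt [-0.0003  0.0001] j7 1.08 0.013611935436964932
```

send_rows(targets=[[0,0,0,0,0,0.1],[0,0,0,0,0,0.2],[0,0,0,0,0,0.3],[0,0,0,0,0,0.3],[0,0,0,0,0,0.3]])

```text
clock: 14.75
ee_pos: [0.5477, -0.2298, 0.0855]
tcp_rot: [-1.971, -2.446, 0.0]
wrist_force: [-0.3, -2.2, -2.0]
width: 0.0136
finger_force: 35.0
```

```bash
python3 s.py
```

```text
14.75 [ 547.71 -229.81   85.52] F [-0.35 -2.17 -2.05] Ftool [-2.04 -0.8   2.05] M [-0.76   0.258  0.037] yaw 12.27 tilt [-0.0003  0.    ] j7 0.95 0.01359235742543094
```

send_rows(targets=[[0,0,0,0,0,0.05],[0,0,0,0,0,0.1],[0,0,0,0,0,0.1],[0,0,0,0,0,0.1]])

```text
clock: 15.15
ee_pos: [0.5477, -0.2298, 0.0855]
tcp_rot: [-2.034, -2.394, 0.0]
wrist_force: [-1.3, -2.6, -3.0]
width: 0.0139
finger_force: 35.0
```

```bash
python3 s.py
```

```text
15.15 [ 547.73 -229.84   85.53] F [-1.33 -2.6  -3.04] Ftool [-2.35 -1.73  3.04] M [-0.673  0.432  0.089] yaw 9.27 tilt [-0.0002 -0.    ] j7 0.91 0.013924653965833943
```

send_rows(targets=[[-0.0005,-0.0003,0,0,0,0.05],[-0.0005,-0.0003,0,0,0,0.1],[-0.0005,-0.0003,0,0,0,0.1],[-0.0005,-0.0003,0,0,0,0.1]])

```text
clock: 15.55
ee_pos: [0.5477, -0.23, 0.0856]
tcp_rot: [-2.094, -2.342, 0.0]
wrist_force: [-1.1, -1.3, -2.9]
width: 0.0139
finger_force: 35.0
```

```bash
python3 s.py
```

```text
15.55 [ 547.73 -230.     85.56] F [-1.07 -1.28 -2.93] Ftool [-1.15 -1.21  2.93] M [-0.378  0.365  0.092] yaw 6.4 tilt [-0.0001  0.    ] j7 0.86 0.013896366079098216
```

send_rows(targets=[[0,0,0,0,0,0.05],[0,0,0,0,0,0.08],[0,0,0,0,0,0.08],[0,0,0,0,0,0.08]])

```text
clock: 15.95
ee_pos: [0.5477, -0.2301, 0.0856]
tcp_rot: [-2.14, -2.3, 0.0]
wrist_force: [-1.2, -0.9, -3.7]
width: 0.0137
finger_force: 35.0
```

```bash
python3 s.py
```

```text
15.95 [ 547.71 -230.08   85.56] F [-1.17 -0.93 -3.71] Ftool [-0.84 -1.24  3.71] M [-0.245  0.407  0.067] yaw 4.11 tilt [-0.0001 -0.    ] j7 0.83 0.01372079556772272
```

send_rows(targets=[[0,0,0,0,0,0.04],[0,0,0,0,0,0.07],[0,0,0,0,0,0.07],[0,0,0,0,0,0.07]])

```text
clock: 16.35
ee_pos: [0.5477, -0.2301, 0.0856]
tcp_rot: [-2.18, -2.262, 0.0]
wrist_force: [-0.8, -0.4, -5.2]
width: 0.014
finger_force: 35.0
```

```bash
python3 s.py; python3 s.py
```

```text
16.35 [ 547.7  -230.07   85.56] F [-0.8  -0.37 -5.19] Ftool [-0.35 -0.81  5.19] M [-0.174  0.381  0.082] yaw 2.1 tilt [-0.0001 -0.    ] j7 0.8 0.013983233554680532
16.35 [ 547.7  -230.07   85.56] F [-0.8  -0.37 -5.19] Ftool [-0.35 -0.81  5.19] M [-0.174  0.381  0.082] yaw 2.1 tilt [-0.0001 -0.    ] j7 0.8 0.013983233554680532
```

send_rows(targets=[[0,0,0,0,0,0.04],[0,0,0,0,0,0.07],[0,0,0,0,0,0.07],[0,0,0,0,0,0.07]])

```text
clock: 16.75
ee_pos: [0.5477, -0.2301, 0.0856]
tcp_rot: [2.22, 2.223, -0.0]
wrist_force: [-1.8, 0.1, -4.4]
width: 0.0136
finger_force: 35.0
```

```bash
python3 s.py
```

```text
16.75 [ 547.73 -230.11   85.57] F [-1.8   0.07 -4.37] Ftool [ 0.08 -1.8   4.37] M [-0.222  0.492  0.17 ] yaw 0.1 tilt [-0.0001 -0.0002] j7 0.77 0.013640339261001862
```

send_rows(targets=[[0,0,0.0003,0,0,0.03],[0,0,0.0003,0,0,0.06],[0,0,0.0003,0,0,0.06],[0,0,0.0003,0,0,0.06]])

```text
clock: 17.15
ee_pos: [0.5478, -0.2301, 0.0855]
tcp_rot: [2.253, 2.19, -0.0]
wrist_force: [-2.0, -0.1, -0.8]
width: 0.0139
finger_force: 35.1
```

```bash
python3 s.py
```

```text
17.15 [ 547.78 -230.13   85.52] F [-2.01 -0.11 -0.83] Ftool [-0.16 -2.01  0.83] M [-0.087  0.677  0.276] yaw -1.63 tilt [ 0.0001 -0.0001] j7 0.75 0.01391048619539104
```

send_rows(targets=[[0,0,0.0003,0,0,-0.03],[0,0,0.0003,0,0,-0.06],[0,0,0.0003,0,0,-0.06],[0,0,0.0003,0,0,-0.06]])

```text
clock: 17.55
ee_pos: [0.5478, -0.2302, 0.0855]
tcp_rot: [2.22, 2.223, 0.0]
wrist_force: [-2.0, 1.1, 1.9]
width: 0.0137
finger_force: 35.0
```

```bash
python3 s.py
```

```text
17.55 [ 547.82 -230.21   85.45] F [-1.97  1.07  1.9 ] Ftool [ 1.08 -1.97 -1.9 ] M [0.083 0.782 0.059] yaw 0.07 tilt [ 0.0003 -0.    ] j7 0.77 0.013662636325281483
```

send_rows(targets=[[0,0,0,0,0,0],[0,0,0,0,0,0],[0,0,0,0,0,0],[0,0,0,0,0,0],[0,0,0,0,0,0]], jaw=0)

```text
clock: 18.05
ee_pos: [0.5478, -0.2301, 0.0853]
tcp_rot: [2.22, 2.223, -0.0]
wrist_force: [-0.4, 0.4, -0.3]
width: 0.0465
finger_force: 0.0
```

send_rows(targets=[[0,0,-0.03,0,0,0],[0,0,-0.08,0,0,0],[0,0,-0.16,0,0,0],[0,0,-0.24,0,0,0],[0,0,-0.24,0,0,0],[-0.1,0.4,-0.24,0,0,0],[-0.1,0.4,-0.24,0,0,0],[-0.1,0.4,-0.24,0,0,0]])

```text
clock: 18.85
ee_pos: [0.6951, -0.266, 0.2062]
tcp_rot: [2.219, 2.224, 0.001]
wrist_force: [0.4, 0.7, 1.7]
width: 0.0474
finger_force: 0.0
```

```bash
python3 s.py; python3 - <<'E'
from m import *
s=r.get_image("side");t=r.get_image("top")
f=lambda q:cv2.resize(q,(390,390),interpolation=cv2.INTER_CUBIC)
cv2.imwrite("pics/g3.png",np.hstack([f(s["color"][80:200,220:340]),f(t["color"][140:230,295:385])]))
E
```

```text
18.85 [ 695.08 -266.01  206.18] F [0.42 0.66 1.74] Ftool [ 0.66  0.42 -1.74] M [-0.092  0.092  0.   ] yaw 0.13 tilt [0.0007 0.0004] j7 0.65 0.047383375680411614
```

View pics/g3.png

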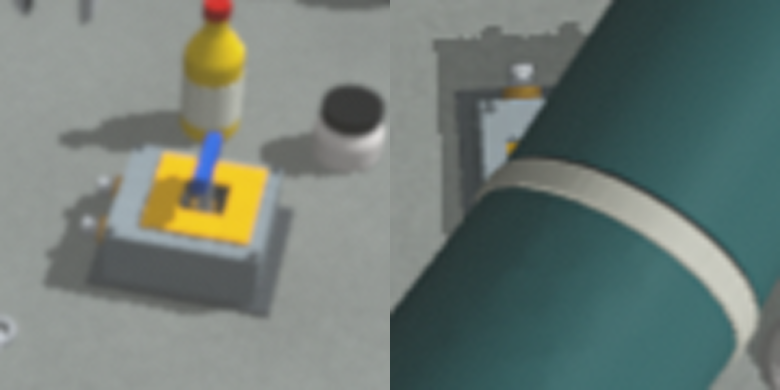

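send_rows(targets=[[0,0,-0.1,0,0,0],[0.74,-0.2,-0.1,0,0,0],[0.74,-0.2,-0.1,0,0,0],[0.74,-0.2,-0.1,0,0,0],[0.74,-0.2,-0.1,0,0,0],[0.74,-0.2,-0.1,0,0,0],[0.74,-0.2,-0.1,0,0,0],[0.74,-0.2,-0.1,0,0,0],[0.74,-0.2,-0.1,0,0,0],[0.74,-0.2,-0.1,0,0,0],[0.74,-0.2,-0.1,0,0,0],[0.74,-0.2,-0.1,0,0,0]])

```text
clock: 20.15
ee_pos: [0.5928, 0.1022, 0.2557]
tcp_rot: [2.221, 2.221, 0.0]
wrist_force: [-0.4, 0.0, 0.1]
width: 0.047
finger_force: 0.0
```

```bash
python3 s.py; python3 - <<'E'
from m import *
s=r.get_image("side");t=r.get_image("top")
f=lambda q:cv2.resize(q,(390,390),interpolation=cv2.INTER_CUBIC)
c=blob(t,[100,120,50],[130,255,255],(305,150,375,225)); print(desc(onz(t,c,.114)))
cv2.imwrite("pics/g4.png",np.hstack([f(s["color"][80:200,220:340]),f(t["color"][140:230,295:385])]))
E
```

```text
20.15 [592.82 102.25 255.73] F [-0.36  0.04  0.12] Ftool [ 0.04 -0.36 -0.12] M [-0.083  0.049 -0.042] yaw -0.0 tilt [ 0.0004 -0.0003] j7 0.07 0.04700841348243838
(array([ 546.5, -227.8]), array([59.7, 14.1]), 88.6)
```

View pics/g4.png

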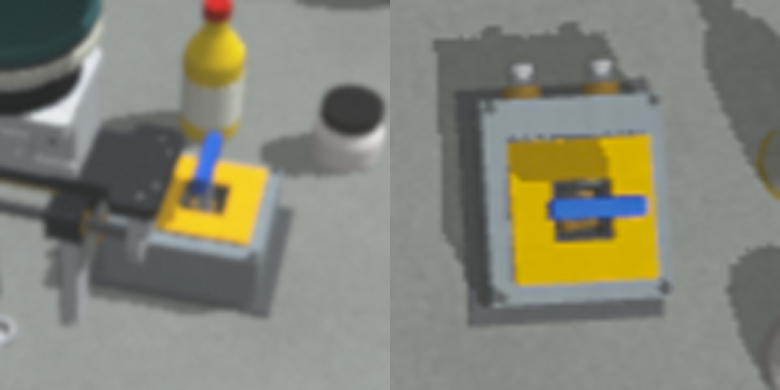

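```bash
python3 -c "
from cell import r
print(r.close_job())"
```

```text
the job is handed in; nothing more can be done
None
```

The blue key is fully seated in the valve socket and turned clockwise to the buffered stop. It is released and standing upright, the arm is clear of everything, and the job was handed in at about 20 s; no verdict was returned.

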